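Pack the travelling packer's kit: supplies from the pile into their foam cutouts

TASK

The supplies for the travelling packing kit are piled up beside its open case, which holds four foam blocks in any order. Take the pile apart and push each thing - blue staple carton, white label roll, red carton, grey tape roll - down into the foam cutout made to its own outline, lying flat and fully home on the cutout's floor, the same side up as it lay in the pile. Leave the mug and the stapler beside the pile where they are.

Things in the scene. Friction and masses are not known exactly. Their poses are not given: they have to be found in the camera images.
- tape_roll: grey roll of packing tape lying flat at the bottom of the pile on the bench: outer diameter 104 mm, 50 mm high, 0.3 kg, open bore 84 mm across with a 10 to 13 mm thick wall all round (take it by the wall, one finger in the bore). Origin: on its underside; the roll's axis stands at x = 0, y = +2 mm in its own frame; z up
- red_carton: small red closed carton with a strip of brown tape, second from the bottom, lying flat on the tape roll: 69 (x) x 95 (y) x 28 (z) mm, 0.14 kg. Origin: centre of its underside; z up
- label_roll: white roll of blank labels standing on its flat end on the red carton, third from the bottom: diameter 63 mm, 40 mm high, small bore of 27 mm, 0.11 kg. Origin: on its axis, at its underside; z up
- staple_carton: small blue closed carton of staples lying flat on top of the pile, on the label roll: 41 (x) x 62 (y) x 22 (z) mm, 0.09 kg. Origin: centre of its underside; z up
- foam_tape: dark grey foam block 124 x 124 x 34 mm, fixed, one of four in the case in any order, 2 by 2; case rim 4 mm above the foam. Origin: centre of its underside, 4 mm above the bench. Yellow-floored central cutout, 4 mm bevel: round, 112 mm across, 24 mm deep (floor at z = 10 mm), cut for the grey tape roll, which then stands 26 mm proud
- foam_carton: dark grey foam block 124 x 124 x 34 mm, fixed, one of four in the case in any order, 2 by 2; case rim 4 mm above the foam. Origin: centre of its underside, 4 mm above the bench. Yellow-floored central cutout, 4 mm bevel: 75 (x) x 102 (y) mm, 16 mm deep (floor at z = 18 mm), with 28 mm wide finger notches out to 57 mm along +x and -x; cut for the red carton, which then stands 12 mm proud
- foam_labels: dark grey foam block 124 x 124 x 34 mm, fixed, one of four in the case in any order, 2 by 2; case rim 4 mm above the foam. Origin: centre of its underside, 4 mm above the bench. Yellow-floored central cutout, 4 mm bevel: round, 70 mm across, 22 mm deep (floor at z = 12 mm), with 28 mm wide finger notches out to 54 mm along +x and -x; cut for the label roll, which then stands 18 mm proud
- foam_staples: dark grey foam block 124 x 124 x 34 mm, fixed, one of four in the case in any order, 2 by 2; case rim 4 mm above the foam. Origin: centre of its underside, 4 mm above the bench. Yellow-floored central cutout, 4 mm bevel: 47 (x) x 69 (y) mm, 12 mm deep (floor at z = 22 mm), with 28 mm wide finger notches out to 46 mm along +x and -x; cut for the staple carton, which then stands 10 mm proud
- mug: bystander: blue-green mug standing on the bench behind the pile, 85 x 118 x 91 mm with its handle, loose; a wire shelf hangs 0.43 m above the bench beyond x = 0.76. Origin: centre of its underside; z up
- stapler: bystander: blue desk stapler lying behind the pile, between it and the case, 34 x 138 x 48 mm, loose. Origin: centre of its underside; z up

How it is judged:
By the outcome, as a careful person would: the job done as asked, in the order asked, and still so for the second after the job is handed in, with the robot touching nothing.
It also fails if it takes over 120 s, if anything falls off the work surface, if the arm or the gripper's body presses on something with over 40 N, if the wrist force passes 120 N, or if a joint passes its speed limit or range.

ROBOT

A 6-joint arm with a two-finger parallel gripper is mounted at the origin on a cart in front of the work surface, level with it; the furniture and walls round the work are solid. World frame = base frame: x ahead of the robot, y to its left, z up, the work surface at z = 0. Lengths are in m, angles in degrees, forces in N, time in s.
With the tool pointing down it reaches from about 0.35 to 0.875 m from the base axis. Payload 4.2 kg.
Tool frame: the origin (TCP) lies midway between the tips of the shut fingers; the grasp point (between the pads) lies 19 mm behind it; z points along the fingers, y is the line along which they close (so a half turn about z gives the same grasp; the last joint's range is limited). The gripper opens to 87 mm and grips with 3 to 60 N. Pads are 19 mm wide; open, the fingers measure 117 mm over their backs; the gripper's body (75 mm by 190 mm) begins 51 mm behind the grasp point.
Start: joints at [-53.136, 22.042, 0.453, 0, -68.411, -14.817], TCP at [0.235, -0.579, 0.223] pointing down, gripper open.
Joint ranges: [-179.83, 179.83], [-69.29, 118.12], [-61.27, 80.66], [-181.25, 117.63], [-171.15, -9.14], [-177.46, 177.46]. Speed limits (degrees/s): [159.86, 159.86, 180, 180, 180, 180].

INTERFACE

Orientations are given as a 3x3 rotation matrix whose columns are the frame's x, y, z axes.
In Python, from station import r, cams, job, telemetry gives the robot as it stands (r), with the cameras (cams), the job (job) and the readings (telemetry).
- The arm moves only by the tool creep_tool, called after "Request:" by a JSON object that holds its "api" and its "payload". Schema: {"type":"object","properties":{"steps":{"type":"array","items":{"type":"array","items":{"type":"number"},"minItems":7,"maxItems":7},"minItems":1,"maxItems":8},"only":{"type":"string"},"quiet":{"type":"boolean"},"lines":{"type":"string"}},"required":["steps"],"additionalProperties":false}. steps is a list of rows, 1 to 8 of them, each of 7 numbers: the opening from 0.0 (shut) to 1.0 (fully open), then dx, dy, dz in fractions of the full range, 1 being 1 m, then a rotation vector rx, ry, rz in shares of 180 degrees (1.0 is 180 degrees); each row is the pose to reach, as a shift and turn from the pose commanded when the call began, along the tool's axes at that moment; what a row does not reach only later rows make up. A row lasts 1/10 s, in which the tool goes at most 0.05 m and 8.59 degrees, less where a joint would pass 70% of its speed; a pose out of reach is approached as far as the arm can. The fingers move at their own pace and stop on an object; the grip force is fixed at half the most. Time passes only in rows, so rows that do not move let the fingers close. The tool returns the time, the measured TCP pose, the force, the opening and the grip force at its end. only (a regular expression) keeps the lines of the reply that match it, lines (a string "A,B") keeps lines A to B, and quiet returns only ok. Input that does not fit is refused with a message, and nothing moves.
- telemetry.sense(): the state, without advancing time (a new reading comes with each control period).
- cams.capture(name): name is "scene" or "top" or "wrist"; returns a dict with "pixels" (400x640x3 uint8, red, green, blue), "z_map" (400x640 float32, m along the optical axis (not along the pixel's ray), 0 where there is no reading), "K" (3x3 intrinsics, pixels), "distortion" ([k1, k2, p1, p2, k3] as OpenCV has them; the pictures are not rectified), "world_from_camera" (4x4, takes a point from camera to world coordinates). Camera axes: x right, y up, looking along -z (the intrinsics and any distortion apply to the point x, -y, -z); pixel columns grow to the right and rows downward; lengths in m; the calibration is good to about 2 mm. A picture is of the moment at which its call begins.
- job.finish_job(): hands the job in; it is judged then, once.
The state is a dict: "time_s": time; "joints": joint angles; "joint_velocities": joint speeds; "effort": joint torques, N m; "tcp_pos": TCP position; "ee_rot": TCP orientation; "wrist_force": force on the tool from outside, world axes, zero at the start; "moment": the same for the moment, N m; "gripper_width": opening from 0.0 (shut) to 1.0 (fully open); "gripper_force": force on a finger pad.
Only numpy, scipy, OpenCV 4.12 (cv2) and the standard library are available. Lean on these libraries where they do the work, as an engineer would, in place of code of your own. Each camera call takes 0.05 s, during which the arm holds its last target. There are 200 camera calls.

## Working session

There is one attempt and no reset: what is moved stays moved. The work goes in short steps, Python scripts to look and compute and a tool call to move; the robot and the scene stay as the last step left them, time stands still between calls to the robot, and variables do not carry over. Pictures are saved under pics/ and viewed, at most 14 in all, crops included, and the job is handed in when it is done.

```bash
ls; mkdir -p pics; python3 - <<'E'
from station import r, cams, job, telemetry
import cv2,json
s=telemetry.sense(); print(s)
for n in ("scene","top"):
    c=cams.capture(n); cv2.imwrite(f"pics/{n}0.png",c["pixels"][...,::-1]); print(n,c["K"],c["distortion"],c["world_from_camera"],(c["z_map"]>0).mean())
E
```

```text
pics
station.py
{'time_s': 0.0, 'joints': array([-5.31346320e+01,  2.20903245e+01,  3.78655898e-01, -2.99964322e-02,
       -6.84090537e+01, -1.48166439e+01]), 'joint_velocities': array([-0.02355139,  0.02377591, -0.00685584,  0.05420505, -0.03213706,
       -0.07290019]), 'effort': array([-2.82590872e-04, -3.90666640e+01,  1.87402779e+01,  4.21996325e+00,
        1.10331882e-02, -1.72706127e-04]), 'tcp_pos': array([ 0.23441785, -0.57872133,  0.2214539 ]), 'ee_rot': array([[-9.26937421e-01, -3.75214943e-01, -8.74573701e-04],
       [-3.75215956e-01,  9.26935313e-01,  1.97771315e-03],
       [ 6.86057221e-05,  2.16137033e-03, -9.99997662e-01]]), 'wrist_force': array([0.00431409, 0.21423433, 0.45623162]), 'moment': array([ 0.05469753,  0.0112771 , -0.02704042]), 'gripper_force': 0.0, 'gripper_width': 1.003179553234311}
scene [[377.53639292   0.         323.00531299]
 [  0.         377.53639292 193.93884767]
 [  0.           0.           1.        ]] [0.01349166 0.         0.         0.         0.        ] [[-0.78248932  0.31824628 -0.53519133  0.1414615 ]
 [-0.6224392  -0.37669507  0.68605413  0.77012415]
 [ 0.01673024  0.8699541   0.49284883  0.53043466]
 [ 0.          0.          0.          1.        ]] 0.99602734375
top [[447.56351851   0.         317.43439689]
 [  0.         447.56351851 193.50008427]
 [  0.           0.           1.        ]] [0.02721105 0.         0.         0.         0.        ] [[-0.00244133  0.98473675 -0.17403328  0.41983897]
 [-0.99993642 -0.00431979 -0.01041571  0.18486945]
 [-0.01100852  0.17399679  0.98468469  1.07320683]
 [ 0.          0.          0.          1.        ]] 0.99609375
```

View pics/scene0.png

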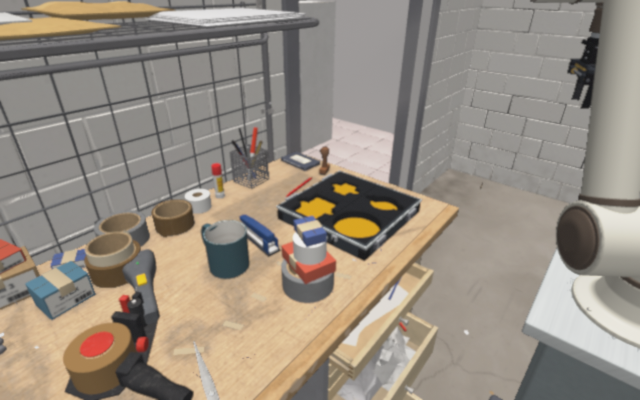

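View pics/top0.png

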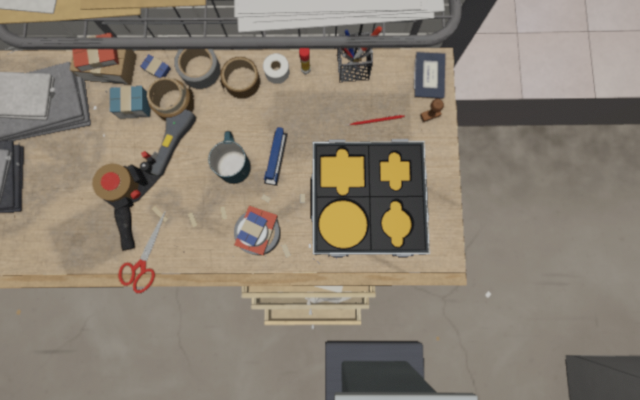

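The scene picture shows the pile at about (308,265) with the stapler at (260,233) and the mug at (225,248). In the top picture the pile is at (257,230) and the cutouts are carton (343,172), staples (395,171), tape (343,224) and labels (397,224), with notches along world x.

```bash
cat > h.py <<'E'
import numpy as np, cv2
from station import r, cams, job, telemetry
np.set_printoptions(precision=4,suppress=True)
def rays(c,uv):
    uv=np.asarray(uv,float).reshape(-1,1,2)
    n=cv2.undistortPoints(uv,np.array(c["K"]),np.array(c["distortion"])).reshape(-1,2)
    T=np.array(c["world_from_camera"])
    d=np.c_[n[:,0],-n[:,1],-np.ones(len(n))]@T[:3,:3].T
    return T[:3,3],d
def plane(c,uv,z):
    o,d=rays(c,uv); return o+d*((z-o[2])/d[:,2])[:,None]
def depth(c,uv):   # world points from z_map
    o,d=rays(c,uv); uv=np.asarray(uv,int).reshape(-1,2)
    return o+d*c["z_map"][uv[:,1],uv[:,0]][:,None]
def tri(c1,p1,c2,p2):
    o1,d1=rays(c1,p1);o2,d2=rays(c2,p2);d1=d1[0];d2=d2[0]
    s=np.linalg.lstsq(np.c_[d1,-d2],o2-o1,rcond=None)[0]
    a,b=o1+s[0]*d1,o2+s[1]*d2
    return (a+b)/2,np.linalg.norm(a-b)
def mask(c,col):
    h=cv2.cvtColor(c["pixels"],cv2.COLOR_RGB2HSV)
    lo,hi={"yellow":((18,130,100),(30,255,255)),"blue":((108,100,40),(128,255,255)),"red":((0,140,90),(10,255,255))}[col]
    m=cv2.inRange(h,lo,hi)
    return m
def contours(m,amin=60):
    cs=cv2.findContours(m,cv2.RETR_EXTERNAL,cv2.CHAIN_APPROX_NONE)[0]
    return sorted([k for k in cs if cv2.contourArea(k)>amin],key=cv2.contourArea,reverse=True)
def cen(k):
    M=cv2.moments(k); return np.array([M["m10"]/M["m00"],M["m01"]/M["m00"]])
def rel(target):   # world point -> shift in tool axes from commanded~measured pose
    s=telemetry.sense(); return s["ee_rot"].T@(np.asarray(target)-s["tcp_pos"])
E
python3 - <<'E'
from h import *
t=cams.capture("top");s=cams.capture("scene")
for col in("yellow","blue","red"):
    print(col)
    for c in (t,s):
        for k in contours(mask(c,col),40)[:7]:
            p=cen(k); print(p,cv2.contourArea(k),depth(c,p)[0])
print(depth(t,[[257,230],[245,228],[262,245],[274,240],[343,224],[315,200],[343,200],[300,200]]))
E
```

```text
yellow
[342.5052 224.0401] 1746.0 [0.533  0.1368 0.0154]
[341.7168 171.5717] 1425.5 [0.6593 0.1374 0.0204]
[395.8817 223.492 ] 821.5 [0.534  0.0106 0.0152]
[394.5797 170.8963] 726.5 [0.6593 0.0111 0.0246]
[167.0357 140.4107] 56.0 [0.7322 0.5546 0.0432]
[356.4366 227.1546] 684.5 [0.1415 0.7701 0.5304]
[315.4941 207.4762] 484.0 [0.6661 0.128  0.0204]
[344.4158 188.707 ] 186.0 [0.6624 0.0058 0.0256]
[382.8988 205.1853] 156.5 [ 0.5427 -0.0026  0.0149]
[141.1329 279.3027] 81.5 [0.7326 0.557  0.0395]
[219.6281 184.2246] 47.5 [0.9177 0.2316 0.0436]
blue
[274.1438 153.4639] 314.0 [0.6989 0.2984 0.0433]
[258.93   230.1636] 324.0 [0.6786 0.3114 0.0424]
[314.2486 236.2947] 202.5 [0.4858 0.3514 0.1374]
red
[136.2536 275.6003] 725.5 [0.4149 0.6233 0.0011]
[109.6866 180.7371] 251.0 [0.6312 0.6758 0.059 ]
[79.9178 57.0982] 176.5 [0.92   0.7507 0.0925]
[106.7455  54.68  ] 137.5 [0.9289 0.6916 0.0871]
[266.0568 216.2995] 108.5 [0.5445 0.3108 0.0768]
[304.0986  53.3136] 84.5 [0.9261 0.2256 0.0958]
[376.6427 119.7625] 76.5 [0.7936 0.0486 0.0073]
[ 96.1623 343.6187] 590.5 [0.6311 0.6773 0.0584]
[315.8393 269.1016] 485.5 [0.4731 0.3618 0.0765]
[  6.7683 249.137 ] 188.5 [0.9402 0.6894 0.0865]
[141.4101 343.717 ] 139.0 [0.5992 0.6303 0.0375]
[124.1728 302.5742] 95.5 [0.6899 0.6084 0.0484]
[286.7448 249.8324] 87.5 [0.5507 0.3555 0.0776]
[216.0264 168.8873] 69.5 [0.9213 0.2339 0.0894]
[[0.508  0.3213 0.1391]
 [0.5123 0.3466 0.1386]
 [0.4807 0.3189 0.0746]
 [0.4933 0.2949 0.0513]
 [0.533  0.1357 0.0166]
 [0.5866 0.2015 0.0427]
 [0.589  0.1354 0.026 ]
 [0.5933 0.2385 0.002 ]]
```

```bash
python3 - <<'E'
from h import *
print(rel([0.5,-0.25,0.4])); w=cams.capture("wrist"); s=telemetry.sense()
T=np.array(w["world_from_camera"]); print(w["K"],w["distortion"]); R=s["ee_rot"]; print(R.T@(T[:3,3]-s["tcp_pos"]),R.T@T[:3,:3])
E
```

```text
[-0.3695  0.2055 -0.1779]
[[280.526    0.     318.5866]
 [  0.     280.526  197.6305]
 [  0.       0.       1.    ]] [0.0148 0.     0.     0.     0.    ]
[ 0.0803 -0.001  -0.1611] [[-0.0012  0.9573  0.289 ]
 [ 1.      0.0015 -0.0008]
 [-0.0012  0.289  -0.9573]]
```

The manual's scale: turns go in shares of 180 degrees. Converting my numbers, -64 degrees / 180 = -0.3556.

Request:
{"api": "creep_tool", "payload": {"steps": [[1,-0.04,0.02,-0.02,0,0,-0.0444],[1,-0.08,0.04,-0.04,0,0,-0.0889],[1,-0.12,0.065,-0.06,0,0,-0.1333],[1,-0.16,0.09,-0.08,0,0,-0.1778],[1,-0.2,0.115,-0.1,0,0,-0.2222],[1,-0.24,0.14,-0.12,0,0,-0.2667],[1,-0.28,0.165,-0.15,0,0,-0.3111],[1,-0.32,0.19,-0.18,0,0,-0.3556]]}}

```text
time_s: 1.05
tcp_pos: [0.4521, -0.2926, 0.3946]
ee_rot: [[-0.063, -0.998, -0.0], [-0.998, 0.063, 0.0], [-0.0, 0.0, -1.0]]
wrist_force: [0.7, -0.9, 0.3]
gripper_width: 1.0
gripper_force: 0.0
```

```bash
python3 - <<'E'
from h import *
print(rel([0.5,0.29,0.4])); print(telemetry.sense()["ee_rot"], telemetry.sense()["joints"])
E
```

```text
[-0.5845 -0.0112 -0.0053]
[[-0.0628 -0.998  -0.0002]
 [-0.998   0.0628  0.0002]
 [-0.0001  0.0002 -1.    ]] [-15.6553   9.4668   7.1902  -0.0055 -87.7389  12.0529]
```

Scaled: -3.6 degrees / 180 = -0.02.

Request:
{"api": "creep_tool", "payload": {"steps": [[1,-0.05,0,0,0,0,-0.01],[1,-0.1,0,0,0,0,-0.02],[1,-0.15,0,0,0,0,-0.02],[1,-0.2,0,0,0,0,-0.02],[1,-0.25,-0.005,0,0,0,-0.02],[1,-0.3,-0.01,0,0,0,-0.02],[1,-0.35,-0.01,0,0,0,-0.02],[1,-0.4,-0.01,0,0,0,-0.02]]}}

```text
time_s: 1.85
tcp_pos: [0.4887, 0.1055, 0.3938]
ee_rot: [[-0.006, -1.0, 0.0], [-1.0, 0.006, 0.0], [-0.0, -0.0, -1.0]]
wrist_force: [0.6, -0.4, -0.4]
gripper_width: 0.994
gripper_force: 0.0
```

Request:
{"api": "creep_tool", "payload": {"steps": [[1,-0.05,0,0,0,0,0],[1,-0.1,0,0,0,0,0],[1,-0.15,0,0,0,0,0],[1,-0.17,0,0,0,0,0],[1,-0.17,0,0,0,0,0],[1,-0.17,0,0,0,0,0]]}}

```text
time_s: 2.45
tcp_pos: [0.4901, 0.273, 0.3934]
ee_rot: [[-0.006, -1.0, -0.001], [-1.0, 0.006, -0.001], [0.001, 0.001, -1.0]]
wrist_force: [0.9, -1.0, -0.1]
gripper_width: 0.996
gripper_force: 0.0
```

```bash
python3 - <<'E'
from h import *
c=cams.capture("wrist"); cv2.imwrite("pics/w1.png",c["pixels"][...,::-1])
for col in("yellow","blue","red"):
    for k in contours(mask(c,col),100)[:6]:
        p=cen(k); print(col,p,cv2.contourArea(k),depth(c,p)[0])
E
```

```text
yellow [450.7965 323.6994] 3497.5 [0.4534 0.248  0.4908]
yellow [293.9599  78.3198] 3471.5 [0.5326 0.1331 0.0131]
yellow [221.3337  77.8151] 3037.0 [0.6592 0.1326 0.0212]
yellow [290.6111   7.1192] 626.5 [0.5345 0.0242 0.0135]
yellow [213.5174   8.0914] 576.0 [0.6588 0.0289 0.0254]
yellow [474.6226 279.2345] 480.5 [0.4423 0.241  0.4802]
blue [208.3591 171.648 ] 659.0 [0.6928 0.2945 0.0452]
blue [15.4918 59.4435] 183.0 [0.9479 0.1138 0.0792]
red [352.5813 302.5511] 453.0 [0.4137 0.6118 0.0037]
red [ 44.9502 134.0219] 358.0 [0.9203 0.2227 0.0968]
red [142.054   30.3874] 219.0 [0.7909 0.056  0.0065]
```

View pics/w1.png

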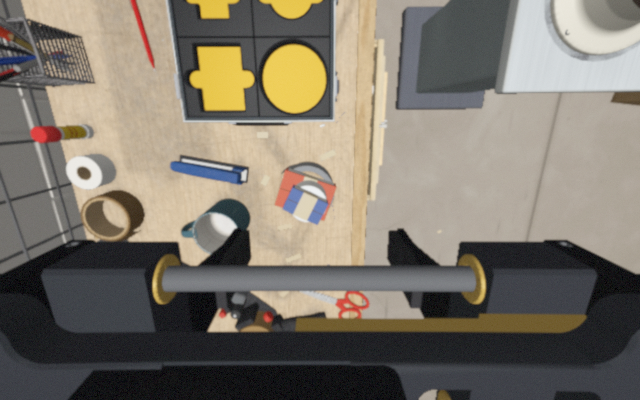

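The wrist picture shows the staple carton on top of the pile at about (305,205), the red carton under it, the stapler at (210,170) and the case at the top left. The fingers are at the bottom edge.

```bash
cat >> h.py <<'E'
def cloud(c):
    v,u=np.mgrid[0:400,0:640]; uv=np.c_[u.ravel(),v.ravel()]
    return depth(c,uv).reshape(400,640,3)
def blob(c,zlo,zhi,ctr,rad):
    P=cloud(c); m=((P[...,2]>zlo)&(P[...,2]<zhi)&(np.hypot(P[...,0]-ctr[0],P[...,1]-ctr[1])<rad)).astype(np.uint8)*255
    m=cv2.morphologyEx(m,cv2.MORPH_OPEN,np.ones((3,3)))
    return P,m
def rect(c,m,z):
    k=contours(m,30)[0]; q=plane(c,k.reshape(-1,2).astype(float),z)[:,:2]
    (x,y),(w,h),a=cv2.minAreaRect((q*1000).astype(np.float32))
    if w>h: w,h,a=h,w,a+90      # a: direction of short side (deg, world)
    (cx,cy),rr=cv2.minEnclosingCircle((q*1000).astype(np.float32))
    return cen(k),np.array([x,y,w,h,((a+90)%180)-90]),np.array([cx,cy,rr])
E
python3 - <<'E'
from h import *
w=cams.capture("wrist");t=cams.capture("top");px={}
for n,c in(("w",w),("t",t)):
  for nm,lo,hi in(("staple",.128,.15),("label",.108,.126),("red",.068,.086),("tape",.042,.058)):
    P,m=blob(c,lo,hi,(.503,.325),.09)
    if m.any():
        z=np.median(P[...,2][m>0]); out=rect(c,m,z); print(n,nm,z,(m>0).sum(),*out); px[n,nm]=out[0]
print(tri(w,px["w","staple"],t,px["t","staple"]))
E
```

```text
w staple 0.13935365004713238 1024 [305.1174 205.3608] [511.2422 330.1918  43.8133  61.9123  63.95  ] [511.3951 330.2307  35.2343]
w label 0.11741977974496082 181 [313.0731 190.196 ] [498.1939 310.462   14.2255  45.1245  64.1665] [500.0543 314.3047  22.5672]
w red 0.07709245063882525 789 [300.0712 186.2572] [514.102  331.2851  69.3743  94.8194  71.2437] [514.361  331.7893  57.169 ]
w tape 0.04910726292912948 277 [313.4412 171.8182] [499.8946 293.6654  18.838   70.3314  70.7133] [502.126  300.0419  35.1766]Traceback (most recent call last):
  File "<stdin>", line 7, in <module>
  File "h.py", line 40, in rect
    k=contours(m,30)[0]; q=plane(c,k.reshape(-1,2).astype(float),z)[:,:2]
      ~~~~~~~~~~~~~~^^^
IndexError: list index out of range
```

```bash
python3 - <<'E'
from h import *
print(rel([0.5112,0.3302,0.21]))
E
```

```text
[-0.0584 -0.0203  0.1843]
```

Scaled: -64 degrees / 180 = -0.3556.

Request:
{"api": "creep_tool", "payload": {"steps": [[1,-0.02,0,0.03,0,0,-0.0444],[1,-0.04,-0.01,0.06,0,0,-0.0889],[1,-0.058,-0.02,0.09,0,0,-0.1333],[1,-0.058,-0.02,0.12,0,0,-0.1778],[1,-0.058,-0.02,0.15,0,0,-0.2222],[1,-0.058,-0.02,0.17,0,0,-0.2667],[1,-0.058,-0.02,0.184,0,0,-0.3111],[1,-0.058,-0.02,0.184,0,0,-0.3556]]}}

```text
time_s: 3.4
tcp_pos: [0.5099, 0.329, 0.2074]
ee_rot: [[0.898, -0.441, -0.004], [-0.441, -0.898, -0.003], [-0.002, 0.004, -1.0]]
wrist_force: [0.4, 0.1, 0.6]
gripper_width: 1.002
gripper_force: 0.0
```

Request:
{"api": "creep_tool", "payload": {"steps": [[1,0,0,0,0,0,0],[1,0,0,0,0,0,0]]}}

```text
time_s: 3.6
tcp_pos: [0.5111, 0.3306, 0.2105]
ee_rot: [[0.894, -0.448, 0.001], [-0.448, -0.894, 0.001], [0.001, -0.001, -1.0]]
wrist_force: [0.3, 0.5, 0.9]
gripper_width: 1.002
gripper_force: 0.0
```

```bash
cat > look.py <<'E'
from h import *
import sys
# look.py zlo zhi cx cy rad [view]
a=[float(x) for x in sys.argv[1:6]]; c=cams.capture(sys.argv[6] if len(sys.argv)>6 else "wrist")
P,m=blob(c,a[0],a[1],a[2:4],a[4]); z=np.median(P[...,2][m>0]); print("z",z,(m>0).sum(),*rect(c,m,z))
s=telemetry.sense(); print("tcp",s["tcp_pos"],"yaw_y",np.degrees(np.arctan2(s["ee_rot"][1,1],s["ee_rot"][0,1])))
E
python3 look.py .128 .15 .511 .33 .09; python3 look.py .108 .126 .511 .33 .09;python3 look.py .068 .086 .511 .33 .09
```

```text
z 0.13926084885768347 3143 [315.7705 204.9414] [512.6964 331.2616  40.5189  63.491   63.3713] [512.7437 331.3592  36.4907]
tcp [0.511  0.3308 0.2105] yaw_y -116.54954070543462
z 0.11713396796960746 570 [288.3913 203.7876] [521.0727 357.6184   9.5144  42.0816  63.6149] [519.4686 354.3846  21.0658]
tcp [0.511  0.3309 0.2105] yaw_y -116.50815816594603
z 0.0770159853908726 1956 [310.2245 157.7266] [538.8979 324.9128  45.5064  68.6397 -18.2457] [537.4608 325.3866  40.1968]
tcp [0.5109 0.3311 0.2104] yaw_y -116.47547165620071
```

Request:
{"api": "creep_tool", "payload": {"steps": [[1,0.001,-0.001,0.04,0,0,0],[0.8,0.001,-0.001,0.075,0,0,0],[0.7,0.001,-0.001,0.0885,0,0,0],[0.7,0.001,-0.001,0.0885,0,0,0],[0.3,0.001,-0.001,0.0885,0,0,0],[0.3,0.001,-0.001,0.0885,0,0,0],[0.3,0.001,-0.001,0.0885,0,0,0],[0.3,0.001,-0.001,0.0885,0,0,0]]}}

```text
time_s: 4.55
tcp_pos: [0.5124, 0.3323, 0.1224]
ee_rot: [[0.896, -0.444, 0.002], [-0.444, -0.896, 0.002], [0.001, -0.003, -1.0]]
wrist_force: [1.1, 1.8, 0.7]
gripper_width: 0.458
gripper_force: 30.0
```

```bash
python3 - <<'E'
from h import *
print(rel([0.59,0.16,0.30]))
E
```

```text
[ 0.1461  0.1195 -0.1778]
```

Request:
{"api": "creep_tool", "payload": {"steps": [[0.3,0,0,-0.02,0,0,0],[0.3,0,0,-0.06,0,0,0],[0.3,0,0,-0.1,0,0,0]]}}

```text
time_s: 4.85
tcp_pos: [0.5114, 0.3313, 0.2217]
ee_rot: [[0.896, -0.444, -0.002], [-0.444, -0.896, -0.002], [-0.001, 0.002, -1.0]]
wrist_force: [0.5, 1.3, -1.4]
gripper_width: 0.462
gripper_force: 30.0
```

Scaled: 63.5 degrees / 180 = 0.3528.

Request:
{"api": "creep_tool", "payload": {"steps": [[0.3,0.02,0.02,-0.02,0,0,0.0444],[0.3,0.05,0.04,-0.04,0,0,0.0889],[0.3,0.08,0.065,-0.06,0,0,0.1333],[0.3,0.11,0.09,-0.078,0,0,0.1778],[0.3,0.146,0.12,-0.078,0,0,0.2222],[0.3,0.146,0.12,-0.078,0,0,0.2667],[0.3,0.146,0.12,-0.078,0,0,0.3111],[0.3,0.146,0.12,-0.078,0,0,0.3528]]}}

```text
time_s: 5.65
tcp_pos: [0.5894, 0.1587, 0.2992]
ee_rot: [[-0.004, -1.0, -0.0], [-1.0, 0.004, 0.0], [-0.0, 0.0, -1.0]]
wrist_force: [0.0, 0.2, -0.8]
gripper_width: 0.456
gripper_force: 30.0
```

Request:
{"api": "creep_tool", "payload": {"steps": [[0.3,0,0,0,0,0,0],[0.3,0,0,0,0,0,0]]}}

```text
time_s: 5.85
tcp_pos: [0.5893, 0.1594, 0.2991]
ee_rot: [[0.005, -1.0, -0.0], [-1.0, -0.005, 0.0], [-0.0, 0.0, -1.0]]
wrist_force: [-0.3, 0.5, -1.7]
gripper_width: 0.458
gripper_force: 30.0
```

```bash
cat > case.py <<'E'
from h import *
import sys
c=cams.capture("wrist"); cv2.imwrite(sys.argv[1],c["pixels"][...,::-1])
for k in contours(mask(c,"yellow"),300)[:5]:
    d=depth(c,cen(k))[0]
    if d[2]>.06: continue
    z=.014 if d[1]>.07 and d[0]<.6 else .022 if d[1]>.07 else .016 if d[0]<.6 else .026
    q=plane(c,k.reshape(-1,2).astype(float),z)[:,:2]*1000
    M=cv2.moments(k); R=cv2.minAreaRect(q.astype(np.float32)); b=np.r_[q.min(0),q.max(0)]
    print(d,plane(c,cen(k),z)[0],"bbox mid",(b[:2]+b[2:])/2,"size",b[2:]-b[:2],"rect",np.r_[R[0],R[1],R[2]])
s=telemetry.sense(); print("tcp",s["tcp_pos"],"yaw_y",np.degrees(np.arctan2(s["ee_rot"][1,1],s["ee_rot"][0,1])))
E
python3 case.py pics/c1.png
```

```text
[0.5324 0.1335 0.0131] [0.5325 0.1334 0.014 ] bbox mid [532.9271 135.3552] size [114.1864 112.9233] rect [532.9567 135.6996 113.6898 112.4894  47.6838]
[0.6581 0.1334 0.021 ] [0.6579 0.1332 0.022 ] bbox mid [658.2303 135.3391] size [114.7432 103.5766] rect [658.219  135.3404 114.7582 103.2535   0.2543]
[0.5315 0.0086 0.0138] [0.5317 0.0089 0.016 ] bbox mid [531.997    9.8418] size [108.3458  70.4422] rect [531.793    9.7063  69.9401  98.6464  58.2636]
[0.658  0.0088 0.0255] [0.6579 0.0089 0.026 ] bbox mid [657.9264  10.0396] size [92.9513 70.1778] rect [657.9172  10.0407  92.9977  69.9182   0.3359]
tcp [0.5893 0.1595 0.2992] yaw_y -179.7110723394047
```

View pics/c1.png

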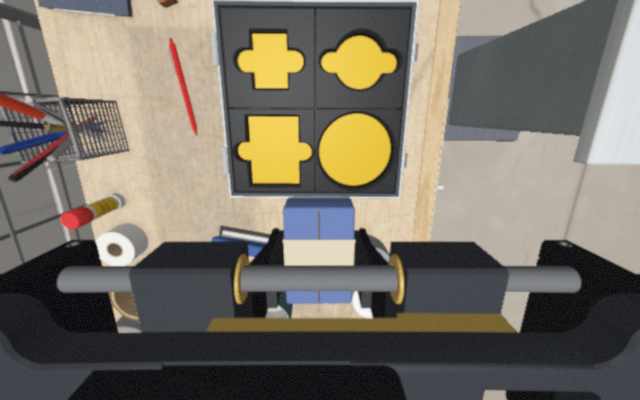

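The wrist picture shows the staple carton held square at (318,250). All four cutouts are clear: staples (270,61), labels (358,61), carton (274,150) and tape (354,149).

```bash
python3 - <<'E'
from h import *
w=cams.capture("wrist");t=cams.capture("top")
P,m=blob(w,.30,.33,(.59,.16),.05); z=np.median(P[...,2][m>0]); print(z,*rect(w,m,z))
def ys(c): return sorted([cen(k) for k in contours(mask(c,"yellow"),300) if depth(c,cen(k))[0][2]<.06],key=lambda p:tuple(np.round(depth(c,p)[0][:2],1)))
for a in ys(w):
    b=min(ys(t),key=lambda p:np.linalg.norm(depth(t,p)[0]-depth(w,a)[0])); print(tri(w,a,t,b),depth(t,b)[0])
print(rel([.658,.010,.1]))
E
```

```text
0.31601820884897797 [318.4867 233.7557] [588.7078 142.8609  39.3456  64.9193 -89.774 ] [588.6472 150.8341  32.6031]
(array([0.5329, 0.0112, 0.0245]), np.float64(0.0018238703593260507)) [0.5337 0.011  0.0176]
(array([ 0.5214,  0.137 , -0.0483]), np.float64(0.01035761634956065)) [0.5127 0.1358 0.0135]
(array([0.6557, 0.0125, 0.0401]), np.float64(0.0024529216835995917)) [0.6588 0.0115 0.0266]
(array([0.5817, 0.0799, 0.4231]), np.float64(0.026967479858311574)) [0.6588 0.0115 0.0266]
[ 0.1499 -0.068   0.1991]
```

```bash
python3 - <<'E'
from h import *
w=cams.capture("wrist")
P,m=blob(w,.3135,.33,(.59,.16),.05); b=m>0
h=cv2.cvtColor(w["pixels"],cv2.COLOR_RGB2HSV); b&=(h[...,1]>60)
q=P[b]; z=np.median(q[:,2]); print(z, np.percentile(q[:,0],[1,99]),np.percentile(q[:,1],[0.5,1,99]))
E
```

```text
0.31587433940995613 [0.5644 0.6149] [0.128  0.1281 0.1885]
```

Scaled: 0.3 degrees / 180 = 0.0017.

Request:
{"api": "creep_tool", "payload": {"steps": [[0.3,0.04,-0.017,0.03,0,0,0],[0.3,0.08,-0.034,0.07,0,0,0],[0.3,0.12,-0.052,0.11,0,0,0],[0.3,0.149,-0.068,0.15,0,0,0],[0.3,0.149,-0.068,0.2,0,0,0],[0.3,0.149,-0.068,0.22,0,0,0.0017],[0.3,0.149,-0.068,0.22,0,0,0.0017]]}}

```text
time_s: 6.75
tcp_pos: [0.6533, 0.009, 0.0722]
ee_rot: [[-0.005, -1.0, -0.014], [-1.0, 0.005, -0.002], [0.002, 0.014, -1.0]]
wrist_force: [-1.0, -0.3, -1.1]
gripper_width: 0.456
gripper_force: 30.0
```

```bash
python3 - <<'E'
from h import *
s=telemetry.sense();print(rel([.658,.011,.031]),s["tcp_pos"],s["ee_rot"][:2,1],s["wrist_force"])
E
```

```text
[-0.0021 -0.0053  0.0411] [0.6533 0.009  0.0722] [-0.9999  0.0047] [-1.0117 -0.3393 -1.1325]
```

Request:
{"api": "creep_tool", "payload": {"steps": [[0.3,0,0,0,0,0,0],[0.3,0,0,0,0,0,0]]}}

```text
time_s: 6.95
tcp_pos: [0.66, 0.0114, 0.0824]
ee_rot: [[-0.001, -1.0, 0.006], [-1.0, 0.001, 0.001], [-0.001, -0.006, -1.0]]
wrist_force: [-0.0, -0.6, -1.1]
gripper_width: 0.453
gripper_force: 30.0
```

```bash
python3 - <<'E'
from h import *
s=telemetry.sense();print(rel([.658,.011,.031]),s["tcp_pos"],s["ee_rot"],s["wrist_force"])
E
```

```text
[0.0005 0.0023 0.0514] [0.66   0.0114 0.0824] [[-0.0008 -1.      0.0057]
 [-1.      0.0008  0.0005]
 [-0.0005 -0.0057 -1.    ]] [-0.004  -0.6109 -1.1299]
```

Request:
{"api": "creep_tool", "payload": {"steps": [[0.3,0,0.001,0,0,0,0],[0.3,0,0.001,0.01,0,0,0],[0.3,0,0.001,0.02,0,0,0],[0.3,0,0.001,0.03,0,0,0],[0.3,0,0.001,0.03,0,0,0],[0.3,0,0.001,0.03,0,0,0]]}}

```text
time_s: 7.55
tcp_pos: [0.6566, 0.0105, 0.0484]
ee_rot: [[-0.003, -1.0, -0.001], [-1.0, 0.003, -0.0], [0.0, 0.001, -1.0]]
wrist_force: [-0.1, -0.6, -1.2]
gripper_width: 0.456
gripper_force: 30.0
```

```bash
python3 - <<'E'
from h import *
s=telemetry.sense();print(rel([.658,.011,.031]),s["tcp_pos"],s["ee_rot"],s["wrist_force"])
E
```

```text
[-0.0005 -0.0014  0.0174] [0.6566 0.0105 0.0484] [[-0.0025 -1.     -0.0012]
 [-1.      0.0025 -0.0005]
 [ 0.0005  0.0012 -1.    ]] [-0.1033 -0.5767 -1.1503]
```

Request:
{"api": "creep_tool", "payload": {"steps": [[0.3,0,-0.0014,0,0,0,0],[0.3,0,-0.0014,0.005,0,0,0],[0.3,0,-0.0014,0.01,0,0,0],[0.3,0,-0.0014,0.014,0,0,0],[0.3,0,-0.0014,0.017,0,0,0],[0.3,0,-0.0014,0.017,0,0,0],[0.3,0,-0.0014,0.017,0,0,0]]}}

```text
time_s: 8.25
tcp_pos: [0.6582, 0.0106, 0.032]
ee_rot: [[-0.003, -1.0, -0.0], [-1.0, 0.003, -0.0], [0.0, 0.0, -1.0]]
wrist_force: [0.2, 0.8, -1.8]
gripper_width: 0.457
gripper_force: 30.0
```

```bash
python3 - <<'E'
from h import *
s=telemetry.sense();print(rel([.658,.011,.031]),s["tcp_pos"],s["ee_rot"],s["wrist_force"])
E
```

```text
[-0.0004  0.0002  0.001 ] [0.6582 0.0106 0.032 ] [[-0.0026 -1.     -0.0001]
 [-1.      0.0026 -0.0001]
 [ 0.0001  0.0001 -1.    ]] [ 0.2134  0.7537 -1.8275]
```

Request:
{"api": "creep_tool", "payload": {"steps": [[0.3,0,0,0.001,0,0,0],[0.3,0,0,0.002,0,0,0],[0.3,0,0,0.002,0,0,0]]}}

```text
time_s: 8.55
tcp_pos: [0.6584, 0.0106, 0.0304]
ee_rot: [[-0.003, -1.0, 0.001], [-1.0, 0.003, 0.0], [-0.0, -0.001, -1.0]]
wrist_force: [-0.8, 0.0, -0.2]
gripper_width: 0.454
gripper_force: 30.0
```

Request:
{"api": "creep_tool", "payload": {"steps": [[0.62,0,0,0,0,0,0],[0.62,0,0,0,0,0,0],[0.62,0,0,0,0,0,0],[0.62,0,0,-0.02,0,0,0],[0.62,0,0,-0.06,0,0,0],[0.62,0,0,-0.11,0,0,0],[0.62,0,0,-0.16,0,0,0],[1,0,0,-0.21,0,0,0]]}}

```text
time_s: 9.35
tcp_pos: [0.6579, 0.0105, 0.2424]
ee_rot: [[-0.003, -1.0, 0.0], [-1.0, 0.003, -0.0], [0.0, -0.0, -1.0]]
wrist_force: [0.9, 0.2, -0.5]
gripper_width: 0.659
gripper_force: 0.0
```

```bash
python3 look.py .04 .065 .658 .01 .05
```

```text
z 0.04720543282040279 1442 [318.0957 176.5403] [658.2814   9.5934  39.5422  62.315   -0.2071] [658.5936   9.5924  35.7275]
tcp [0.6624 0.0101 0.2535] yaw_y 179.93468703164044
```

```bash
python3 - <<'E'
from h import *
print(rel([.512,.31,.26]))
E
```

```text
[-0.2998  0.1506 -0.0094]
```

Request:
{"api": "creep_tool", "payload": {"steps": [[1,-0.04,0.02,0,0,0,0],[1,-0.08,0.04,0,0,0,0],[1,-0.12,0.06,0,0,0,0],[1,-0.16,0.08,0,0,0,0],[1,-0.2,0.1,0,0,0,0],[1,-0.24,0.12,0,0,0,0],[1,-0.28,0.14,0,0,0,0],[1,-0.3,0.15,0,0,0,0]]}}

```text
time_s: 10.2
tcp_pos: [0.5074, 0.3137, 0.2401]
ee_rot: [[0.0, -1.0, 0.0], [-1.0, -0.0, 0.001], [-0.001, -0.0, -1.0]]
wrist_force: [-0.4, 0.4, 0.5]
gripper_width: 0.999
gripper_force: 0.0
```

Request:
{"api": "creep_tool", "payload": {"steps": [[1,0,0,0,0,0,0],[1,0,0,0,0,0,0],[1,0,0,0,0,0,0]]}}

```text
time_s: 10.5
tcp_pos: [0.5093, 0.3101, 0.2401]
ee_rot: [[-0.004, -1.0, -0.0], [-1.0, 0.004, -0.0], [0.0, 0.0, -1.0]]
wrist_force: [-0.7, -0.0, 0.3]
gripper_width: 0.997
gripper_force: 0.0
```

```bash
python3 look.py .108 .126 .511 .33 .09; python3 look.py .068 .086 .511 .33 .09;python3 look.py .042 .058 .511 .33 .09; python3 - <<'E'
from h import *
c=cams.capture("wrist"); cv2.imwrite("pics/w2.png",c["pixels"][80:320,160:560,::-1])
E
```

```text
z 0.11721005283003591 2268 [319.2072 212.9996] [508.1766 333.5108  61.6643  64.0205  -0.2731] [508.5428 333.447   32.3936]
tcp [0.5095 0.31   0.2401] yaw_y 179.76535367754298
z 0.07714825138726472 1937 [304.2557 189.1697] [514.1981 331.3728  69.4958  94.3378  70.9651] [515.0009 331.0439  56.6014]
tcp [0.5096 0.3099 0.2401] yaw_y 179.7525163131133
z 0.04892915647742052 582 [325.817  166.6715] [499.682  293.9005  18.599   73.6818  70.9835] [501.917  300.3854  36.8606]
tcp [0.5095 0.31   0.2401] yaw_y 179.75148171176008
```

View pics/w2.png

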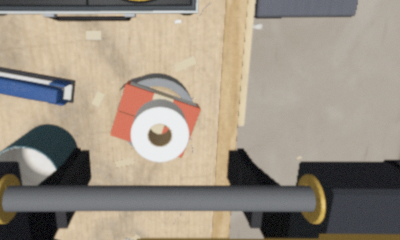

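The crop shows the label roll at about (160,132) on the red carton, with the tape roll's rim behind it. The mug and stapler are undisturbed at the left.

Request:
{"api": "creep_tool", "payload": {"steps": [[1,-0.0235,0.001,0.04,0,0,0],[1,-0.0235,0.001,0.08,0,0,0],[1,-0.0235,0.001,0.11,0,0,0],[1,-0.0235,0.001,0.13,0,0,0],[1,-0.0235,0.001,0.143,0,0,0],[1,-0.0235,0.001,0.143,0,0,0]]}}

```text
time_s: 11.3
tcp_pos: [0.5076, 0.3333, 0.0953]
ee_rot: [[-0.004, -1.0, -0.003], [-1.0, 0.004, -0.003], [0.003, 0.003, -1.0]]
wrist_force: [0.6, 0.9, -0.8]
gripper_width: 0.999
gripper_force: 0.0
```

Request:
{"api": "creep_tool", "payload": {"steps": [[0.5,0,0,0,0,0,0],[0.5,0,0,0,0,0,0],[0.5,0,0,0,0,0,0],[0.5,0,0,0,0,0,0]]}}

```text
time_s: 11.7
tcp_pos: [0.5084, 0.3348, 0.0981]
ee_rot: [[-0.003, -1.0, 0.001], [-1.0, 0.003, 0.001], [-0.001, -0.001, -1.0]]
wrist_force: [0.1, -0.0, -0.1]
gripper_width: 0.72
gripper_force: 0.8
```

Request:
{"api": "creep_tool", "payload": {"steps": [[0.5,0,0,0,0,0,0],[0.5,0,0,0,0,0,0]]}}

```text
time_s: 11.9
tcp_pos: [0.5085, 0.3349, 0.0981]
ee_rot: [[-0.002, -1.0, 0.001], [-1.0, 0.002, 0.001], [-0.001, -0.001, -1.0]]
wrist_force: [-0.9, 0.3, 3.2]
gripper_width: 0.71
gripper_force: 30.0
```

```bash
python3 - <<'E'
from h import *
print(rel([.5322,.010,.25]))
E
```

```text
[ 0.3247 -0.0246 -0.1522]
```

Request:
{"api": "creep_tool", "payload": {"steps": [[0.5,0,0,-0.02,0,0,0],[0.5,0,0,-0.06,0,0,0],[0.5,0,0,-0.09,0,0,0],[0.5,0.04,-0.005,-0.1,0,0,0],[0.5,0.08,-0.01,-0.1,0,0,0],[0.5,0.12,-0.015,-0.1,0,0,0],[0.5,0.16,-0.02,-0.1,0,0,0],[0.5,0.2,-0.024,-0.1,0,0,0]]}}

```text
time_s: 12.7
tcp_pos: [0.5309, 0.1327, 0.1965]
ee_rot: [[-0.003, -1.0, -0.001], [-1.0, 0.003, -0.0], [0.0, 0.001, -1.0]]
wrist_force: [0.9, 0.0, -1.4]
gripper_width: 0.708
gripper_force: 30.0
```

Request:
{"api": "creep_tool", "payload": {"steps": [[0.5,0.04,0,0,0,0,0],[0.5,0.08,0,0,0,0,0],[0.5,0.11,0,0.02,0,0,0],[0.5,0.125,0,0.06,0,0,0],[0.5,0.125,0,0.1,0,0,0],[0.5,0.125,0,0.1,0,0,0],[0.5,0.125,0,0.1,0,0,0]]}}

```text
time_s: 13.4
tcp_pos: [0.5314, 0.0093, 0.0972]
ee_rot: [[-0.002, -1.0, -0.001], [-1.0, 0.002, -0.001], [0.001, 0.001, -1.0]]
wrist_force: [1.1, -0.5, -1.5]
gripper_width: 0.71
gripper_force: 30.0
```

```bash
python3 - <<'E'
from h import *
s=telemetry.sense();print(rel([.5322,.010,.037]),s["tcp_pos"],s["ee_rot"],s["wrist_force"])
E
```

```text
[-0.0007 -0.0009  0.0602] [0.5314 0.0093 0.0972] [[-0.002  -1.     -0.0011]
 [-1.      0.002  -0.001 ]
 [ 0.001   0.0011 -1.    ]] [ 1.1418 -0.4559 -1.4585]
```

Request:
{"api": "creep_tool", "payload": {"steps": [[0.5,-0.0018,-0.0008,0.015,0,0,0],[0.5,-0.0018,-0.0008,0.03,0,0,0],[0.5,-0.0018,-0.0008,0.038,0,0,0],[0.5,-0.0018,-0.0008,0.045,0,0,0],[0.5,-0.0018,-0.0008,0.052,0,0,0],[0.5,-0.0018,-0.0008,0.058,0,0,0],[0.5,-0.0018,-0.0008,0.06,0,0,0],[0.5,-0.0018,-0.0008,0.06,0,0,0]]}}

```text
time_s: 14.2
tcp_pos: [0.532, 0.0111, 0.0369]
ee_rot: [[-0.003, -1.0, -0.0], [-1.0, 0.003, -0.0], [0.0, 0.0, -1.0]]
wrist_force: [1.0, -1.1, -1.5]
gripper_width: 0.707
gripper_force: 30.0
```

Request:
{"api": "creep_tool", "payload": {"steps": [[0.5,0,0,0,0,0,0]]}}

```text
time_s: 14.3
tcp_pos: [0.5323, 0.0112, 0.0373]
ee_rot: [[-0.003, -1.0, 0.0], [-1.0, 0.003, -0.0], [0.0, -0.0, -1.0]]
wrist_force: [0.1, -0.1, -1.7]
gripper_width: 0.708
gripper_force: 30.0
```

Request:
{"api": "creep_tool", "payload": {"steps": [[0.5,0,0,0.001,0,0,0],[0.5,0,0,0.0025,0,0,0],[0.5,0,0,0.0025,0,0,0]]}}

```text
time_s: 14.6
tcp_pos: [0.5324, 0.0113, 0.036]
ee_rot: [[-0.002, -1.0, 0.001], [-1.0, 0.002, -0.0], [0.0, -0.001, -1.0]]
wrist_force: [-2.8, 0.1, 6.5]
gripper_width: 0.702
gripper_force: 30.0
```

Request:
{"api": "creep_tool", "payload": {"steps": [[0.83,0,0,0,0,0,0],[0.83,0,0,0,0,0,0],[0.83,0,0,0,0,0,0],[0.83,0,0,-0.02,0,0,0],[0.83,0,0,-0.06,0,0,0],[0.83,0,0,-0.11,0,0,0],[1,0,0,-0.16,0,0,0],[1,0,0,-0.21,0,0,0]]}}

```text
time_s: 15.4
tcp_pos: [0.5317, 0.0111, 0.2467]
ee_rot: [[-0.003, -1.0, 0.0], [-1.0, 0.003, 0.0], [-0.0, -0.0, -1.0]]
wrist_force: [1.4, 0.5, 0.7]
gripper_width: 0.938
gripper_force: 0.0
```

```bash
python3 look.py .045 .065 .532 .01 .05; python3 - <<'E'
from h import *
print(rel([.512,.31,.24]))
E
```

```text
z 0.05507004680614988 1612 [317.9677 177.3103] [532.1192  10.0906  61.9753  63.0636  -0.213 ] [532.1211  10.3975  31.9337]
tcp [0.5366 0.0111 0.2565] yaw_y 179.95318694521293
[-0.2988  0.0252  0.0164]
```

Scaled: -64 degrees / 180 = -0.3556.

Request:
{"api": "creep_tool", "payload": {"steps": [[1,-0.04,0.004,0,0,0,-0.0444],[1,-0.08,0.008,0,0,0,-0.0889],[1,-0.12,0.012,0,0,0,-0.1333],[1,-0.16,0.016,0,0,0,-0.1778],[1,-0.2,0.02,0,0,0,-0.2222],[1,-0.24,0.022,0,0,0,-0.2667],[1,-0.28,0.024,0,0,0,-0.3111],[1,-0.32,0.024,0.01,0,0,-0.3556]]}}

```text
time_s: 16.25
tcp_pos: [0.5092, 0.3334, 0.2356]
ee_rot: [[0.9, -0.435, 0.003], [-0.435, -0.9, 0.002], [0.001, -0.003, -1.0]]
wrist_force: [0.8, 0.7, 0.7]
gripper_width: 0.999
gripper_force: 0.0
```

Request:
{"api": "creep_tool", "payload": {"steps": [[1,0,0,0,0,0,-0.0389],[1,0,0,0,0,0,-0.0389],[1,0,0,0,0,0,-0.0389]]}}

```text
time_s: 16.55
tcp_pos: [0.5089, 0.331, 0.2343]
ee_rot: [[0.944, -0.331, -0.0], [-0.331, -0.944, -0.0], [-0.0, 0.0, -1.0]]
wrist_force: [-0.5, -0.3, -0.1]
gripper_width: 0.995
gripper_force: 0.0
```

```bash
python3 look.py .068 .086 .511 .33 .09;python3 look.py .042 .058 .511 .33 .09; python3 - <<'E'
from h import *
print(rel([.514,.3313,.14]))
c=cams.capture("wrist"); cv2.imwrite("pics/w3.png",c["pixels"][...,::-1])
P=cloud(c); m=(P[...,2]>.06)&(P[...,2]<.1)&(P[...,0]>.5)&(P[...,0]<.68)&(P[...,1]>.33)&(P[...,1]<.5)&(c["pixels"][...,0]<c["pixels"][...,2]*1.1)
q=P[m]; print(q.min(0),q.max(0),len(q))
E
```

```text
z 0.07720001454365494 4645 [314.218  177.2719] [515.1633 333.1637  68.0776  95.1021  70.8757] [515.2013 333.4091  57.0599]
tcp [0.509  0.3307 0.2347] yaw_y -109.31569256328055
z 0.04901270558313309 934 [279.4773 175.7281] [527.7133 376.4321  15.0473  67.0155  70.0768] [525.8508 371.2956  33.5212]
tcp [0.5091 0.3305 0.2349] yaw_y -109.30578560812057
[ 0.0044 -0.0023  0.0949]
[0.6326 0.3568 0.0601] [0.68   0.4421 0.0918] 1231
```

View pics/w3.png

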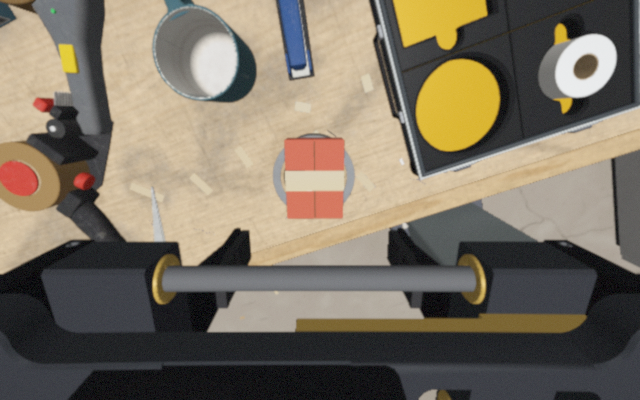

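The wrist picture shows the red carton at (314,177) on the tape roll. The label roll sits in its cutout at (580,68), and the tape cutout at (458,105) is still empty.

Request:
{"api": "creep_tool", "payload": {"steps": [[1,0.0047,-0.004,0.05,0,0,0],[1,0.0047,-0.004,0.09,0,0,0],[1,0.0047,-0.004,0.12,0,0,0],[1,0.0047,-0.004,0.12,0,0,0],[1,0.0047,-0.004,0.12,0,0,0]]}}

```text
time_s: 17.2
tcp_pos: [0.5155, 0.3334, 0.1156]
ee_rot: [[0.944, -0.329, 0.001], [-0.329, -0.944, 0.0], [0.001, -0.0, -1.0]]
wrist_force: [-0.6, -0.5, 0.6]
gripper_width: 1.002
gripper_force: 0.0
```

```bash
python3 - <<'E'
from h import *
print(rel([.5148,.3328,.0555]))
E
```

```text
[-0.0005  0.0008  0.0601]
```

Request:
{"api": "creep_tool", "payload": {"steps": [[1,-0.0005,0.0005,0.02,0,0,0],[1,-0.0005,0.0005,0.04,0,0,0],[1,-0.0005,0.0005,0.054,0,0,0],[1,-0.0005,0.0005,0.06,0,0,0],[1,-0.0005,0.0005,0.06,0,0,0],[1,-0.0005,0.0005,0.06,0,0,0]]}}

```text
time_s: 17.8
tcp_pos: [0.5148, 0.3338, 0.0559]
ee_rot: [[0.945, -0.328, 0.002], [-0.328, -0.945, 0.001], [0.001, -0.002, -1.0]]
wrist_force: [-0.2, 0.0, 0.2]
gripper_width: 0.999
gripper_force: 0.0
```

Request:
{"api": "creep_tool", "payload": {"steps": [[0.6,0,0,0,0,0,0],[0.6,0,0,0,0,0,0],[0.6,0,0,0,0,0,0],[0.6,0,0,0,0,0,0]]}}

```text
time_s: 18.2
tcp_pos: [0.5142, 0.3335, 0.0551]
ee_rot: [[0.945, -0.328, 0.001], [-0.328, -0.945, 0.001], [0.0, -0.001, -1.0]]
wrist_force: [-0.6, 0.3, 1.6]
gripper_width: 0.78
gripper_force: 30.0
```

The manual's scale: turns go in shares of 180 degrees. Converting my numbers, 32 degrees / 180 = 0.1778.

Request:
{"api": "creep_tool", "payload": {"steps": [[0.6,0,0,-0.01,0,0,0],[0.6,0,0,-0.03,0,0,0],[0.6,0,0,-0.06,0,0,0],[0.6,0,0,-0.1,0,0,0],[0.6,0,0,-0.13,0,0,0.0444],[0.6,0,0,-0.14,0,0,0.0889],[0.6,0,0,-0.14,0,0,0.1333],[0.6,0,0,-0.14,0,0,0.1778]]}}

```text
time_s: 19.0
tcp_pos: [0.5138, 0.3331, 0.1957]
ee_rot: [[0.623, -0.783, 0.0], [-0.783, -0.623, 0.001], [-0.001, -0.001, -1.0]]
wrist_force: [-0.4, 0.0, -2.3]
gripper_width: 0.779
gripper_force: 30.0
```

Request:
{"api": "creep_tool", "payload": {"steps": [[0.6,0,0,0,0,0,0.0444],[0.6,0,0,0,0,0,0.0889],[0.6,0,0,0,0,0,0.1333],[0.6,0,0,0,0,0,0.1778],[0.6,0,0,0,0,0,0.2144],[0.6,0,0,0,0,0,0.2144],[0.6,0,0,0,0,0,0.2144]]}}

```text
time_s: 19.7
tcp_pos: [0.5138, 0.333, 0.1948]
ee_rot: [[0.007, -1.0, -0.0], [-1.0, -0.007, -0.0], [0.0, 0.0, -1.0]]
wrist_force: [-0.1, -0.2, -1.2]
gripper_width: 0.778
gripper_force: 30.0
```

```bash
python3 look.py .2 .225 .514 .33 .07
python3 - <<'E'
from h import *
s=telemetry.sense();print(rel([.6582,.1353,.1]),s["tcp_pos"],s["ee_rot"])
E
```

```text
z 0.21689554153936658 15558 [318.6925 219.1586] [513.3223 306.9796  52.1452  89.8208 -89.6801] [513.2173 315.5634  45.7119]
tcp [0.5139 0.3331 0.1947] yaw_y -179.63669846813158
[ 0.1987 -0.1431  0.0947] [0.5139 0.3331 0.1947] [[ 0.0063 -1.     -0.0002]
 [-1.     -0.0063 -0.0001]
 [ 0.0001  0.0002 -1.    ]]
```

Request:
{"api": "creep_tool", "payload": {"steps": [[0.6,0.03,-0.02,0,0,0,0],[0.6,0.065,-0.045,0,0,0,0],[0.6,0.1,-0.07,0,0,0,0],[0.6,0.135,-0.095,0.02,0,0,0],[0.6,0.17,-0.12,0.04,0,0,0],[0.6,0.199,-0.143,0.07,0,0,0],[0.6,0.199,-0.143,0.095,0,0,0],[0.6,0.199,-0.143,0.11,0,0,0]]}}

```text
time_s: 20.55
tcp_pos: [0.657, 0.1331, 0.0817]
ee_rot: [[0.003, -1.0, -0.004], [-1.0, -0.003, -0.001], [0.001, 0.004, -1.0]]
wrist_force: [0.3, 0.1, -2.0]
gripper_width: 0.782
gripper_force: 30.0
```

Request:
{"api": "creep_tool", "payload": {"steps": [[0.6,0,0,0,0,0,0],[0.6,0,0,0,0,0,0],[0.6,0,0,0,0,0,0]]}}

```text
time_s: 20.85
tcp_pos: [0.6588, 0.1361, 0.0868]
ee_rot: [[0.006, -1.0, 0.004], [-1.0, -0.006, 0.001], [-0.001, -0.004, -1.0]]
wrist_force: [0.2, -0.4, -0.4]
gripper_width: 0.781
gripper_force: 30.0
```

```bash
python3 - <<'E'
from h import *
s=telemetry.sense();print(rel([.6582,.1358,.028]),s["tcp_pos"],s["ee_rot"])
E
```

```text
[0.0004 0.0008 0.0588] [0.6588 0.1361 0.0868] [[ 0.0064 -1.      0.0036]
 [-1.     -0.0064  0.0011]
 [-0.0011 -0.0036 -1.    ]]
```

Request:
{"api": "creep_tool", "payload": {"steps": [[0.6,0,0,0.01,0,0,0],[0.6,0,0,0.02,0,0,0],[0.6,0,0,0.03,0,0,0],[0.6,0,0,0.03,0,0,0],[0.6,0,0,0.03,0,0,0]]}}

```text
time_s: 21.35
tcp_pos: [0.6577, 0.1347, 0.054]
ee_rot: [[0.004, -1.0, -0.001], [-1.0, -0.004, -0.001], [0.001, 0.001, -1.0]]
wrist_force: [0.5, 0.2, -1.7]
gripper_width: 0.779
gripper_force: 30.0
```

```bash
python3 - <<'E'
from h import *
s=telemetry.sense();print(rel([.6582,.1358,.028]),s["tcp_pos"],s["ee_rot"])
E
```

```text
[-0.0011 -0.0006  0.026 ] [0.6577 0.1347 0.054 ] [[ 0.0045 -1.     -0.001 ]
 [-1.     -0.0045 -0.0007]
 [ 0.0007  0.001  -1.    ]]
```

Request:
{"api": "creep_tool", "payload": {"steps": [[0.6,-0.0008,-0.0004,0.006,0,0,0],[0.6,-0.0008,-0.0004,0.012,0,0,0],[0.6,-0.0008,-0.0004,0.018,0,0,0],[0.6,-0.0008,-0.0004,0.023,0,0,0],[0.6,-0.0008,-0.0004,0.026,0,0,0],[0.6,-0.0008,-0.0004,0.0265,0,0,0],[0.6,-0.0008,-0.0004,0.0265,0,0,0]]}}

```text
time_s: 22.05
tcp_pos: [0.6583, 0.1356, 0.0281]
ee_rot: [[0.004, -1.0, 0.0], [-1.0, -0.004, -0.0], [0.0, -0.0, -1.0]]
wrist_force: [0.3, 0.4, -1.8]
gripper_width: 0.778
gripper_force: 30.0
```

Request:
{"api": "creep_tool", "payload": {"steps": [[0.6,0,0,0.001,0,0,0],[0.6,0,0,0.002,0,0,0],[0.6,0,0,0.002,0,0,0]]}}

```text
time_s: 22.35
tcp_pos: [0.6586, 0.1358, 0.027]
ee_rot: [[0.005, -1.0, 0.001], [-1.0, -0.005, 0.0], [-0.0, -0.001, -1.0]]
wrist_force: [-0.7, 0.7, 3.2]
gripper_width: 0.78
gripper_force: 30.0
```

Request:
{"api": "creep_tool", "payload": {"steps": [[0.88,0,0,0,0,0,0],[0.88,0,0,0,0,0,0],[0.88,0,0,0,0,0,0],[0.88,0,0,-0.01,0,0,0],[0.88,0,0,-0.05,0,0,0],[0.88,0,0,-0.1,0,0,0],[1,0,0,-0.15,0,0,0],[1,0,0,-0.2,0,0,0]]}}

```text
time_s: 23.15
tcp_pos: [0.658, 0.1354, 0.2292]
ee_rot: [[0.004, -1.0, 0.001], [-1.0, -0.004, 0.0], [-0.0, -0.001, -1.0]]
wrist_force: [1.0, 0.8, -0.8]
gripper_width: 0.965
gripper_force: 0.0
```

```bash
python3 look.py .04 .065 .658 .135 .068; python3 - <<'E'
from h import *
print(rel([.51,.29,.23]))
E
```

```text
z 0.049148096510593875 4135 [318.2063 177.0893] [658.2946 133.5206  68.6256  92.9491   0.1983] [658.0495 133.5587  56.9494]
tcp [0.6626 0.1359 0.2404] yaw_y -179.66159500978904
[-0.155   0.1519  0.008 ]
```

Scaled: -64 degrees / 180 = -0.3556.

Request:
{"api": "creep_tool", "payload": {"steps": [[1,-0.03,0.03,0,0,0,-0.0444],[1,-0.06,0.06,0,0,0,-0.0889],[1,-0.09,0.09,0,0,0,-0.1333],[1,-0.12,0.12,0,0,0,-0.1778],[1,-0.155,0.152,0,0,0,-0.2222],[1,-0.155,0.152,0,0,0,-0.2667],[1,-0.155,0.152,0,0,0,-0.3111],[1,-0.155,0.152,0,0,0,-0.3556]]}}

```text
time_s: 24.0
tcp_pos: [0.5052, 0.2905, 0.2269]
ee_rot: [[0.904, -0.428, 0.001], [-0.428, -0.904, 0.001], [0.0, -0.001, -1.0]]
wrist_force: [-0.4, -1.1, -0.6]
gripper_width: 0.997
gripper_force: 0.0
```

Request:
{"api": "creep_tool", "payload": {"steps": [[0.6,0,0,0,0,0,-0.0444],[0.6,0,0,0,0,0,-0.0889],[0.6,0,0,0,0,0,-0.1333],[0.6,0,0,0,0,0,-0.1444],[0.6,0,0,0,0,0,-0.1444],[0.6,0,0,0,0,0,-0.1444]]}}

```text
time_s: 24.6
tcp_pos: [0.5056, 0.2899, 0.2265]
ee_rot: [[1.0, 0.003, 0.0], [0.003, -1.0, 0.0], [0.0, -0.0, -1.0]]
wrist_force: [0.5, 0.1, 0.7]
gripper_width: 0.616
gripper_force: 0.0
```

```bash
python3 look.py .042 .058 .511 .33 .1
python3 - <<'E'
from h import *
c=cams.capture("wrist"); cv2.imwrite("pics/w4.png",c["pixels"][...,::-1])
P,m=blob(c,.042,.058,(.511,.33),.1)
cs,h=cv2.findContours(m,cv2.RETR_CCOMP,cv2.CHAIN_APPROX_NONE)
for k in cs:
    if cv2.contourArea(k)>200:
        q=(plane(c,k.reshape(-1,2).astype(float),.0495)[:,:2]*1000).astype(np.float32); print(cv2.fitEllipse(q), q.min(0),q.max(0))
E
```

```text
z 0.04891368228871712 2711 [280.9165 171.7247] [513.1047 335.3236 102.3957 103.3499   0.1784] [513.4891 335.3164  52.0642]
tcp [0.5056 0.2899 0.2264] yaw_y -89.79714767007789
((513.4478759765625, 335.08026123046875), (102.21886444091797, 102.77119445800781), 63.515018463134766) [462.1052 283.6486] [564.3472 386.8872]
((514.3185424804688, 334.4357604980469), (74.84812927246094, 75.49584197998047), 144.7135467529297) [476.8692 293.4799] [553.9697 372.2444]
```

View pics/w4.png

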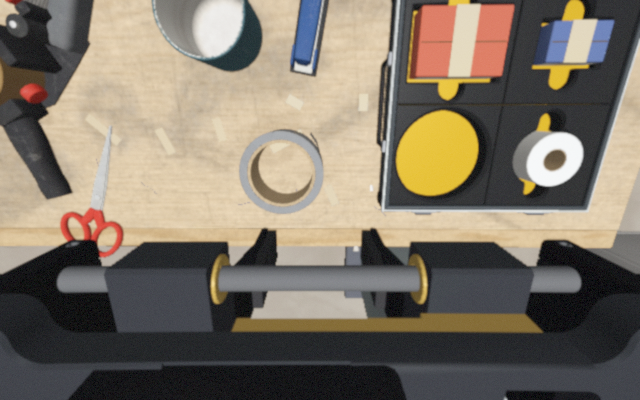

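The wrist picture shows the tape roll alone at (281,171). The red carton, staple carton and label roll are all in their cutouts, and the tape cutout at (437,152) is empty.

Request:
{"api": "creep_tool", "payload": {"steps": [[0.5,0.0078,0.0009,0.045,0,0,0],[0.5,0.0078,0.0009,0.09,0,0,0],[0.5,0.0078,0.0009,0.13,0,0,0],[0.5,0.0078,0.0009,0.155,0,0,0],[0.5,0.0078,0.0009,0.175,0,0,0],[0.5,0.0078,0.0009,0.19,0,0,0],[0.5,0.0078,0.0009,0.1975,0,0,0],[0.5,0.0078,0.0009,0.1975,0,0,0]]}}

```text
time_s: 25.5
tcp_pos: [0.513, 0.2887, 0.0277]
ee_rot: [[1.0, 0.004, -0.001], [0.004, -1.0, -0.001], [-0.001, 0.001, -1.0]]
wrist_force: [0.9, 0.1, 0.2]
gripper_width: 0.497
gripper_force: 0.0
```

Request:
{"api": "creep_tool", "payload": {"steps": [[0.5,0,0,0,0,0,0]]}}

```text
time_s: 25.6
tcp_pos: [0.5139, 0.2895, 0.0293]
ee_rot: [[1.0, 0.004, 0.001], [0.004, -1.0, 0.001], [0.001, -0.001, -1.0]]
wrist_force: [-0.4, -0.6, 1.0]
gripper_width: 0.5
gripper_force: 0.0
```

Request:
{"api": "creep_tool", "payload": {"steps": [[0.05,0,0,0,0,0,0],[0.05,0,0,0,0,0,0],[0.05,0,0,0,0,0,0],[0.05,0,0,0,0,0,0],[0.05,0,0,0,0,0,0],[0.05,0,0,0,0,0,0]]}}

```text
time_s: 26.2
tcp_pos: [0.5136, 0.2895, 0.029]
ee_rot: [[1.0, 0.005, 0.001], [0.004, -1.0, 0.001], [0.001, -0.001, -1.0]]
wrist_force: [-1.4, 1.1, 0.9]
gripper_width: 0.149
gripper_force: 29.6
```

Request:
{"api": "creep_tool", "payload": {"steps": [[0.05,0,0,-0.01,0,0,0],[0.05,0,0,-0.02,0,0,0],[0.05,0,0,-0.04,0,0,0],[0.05,0,0,-0.07,0,0,0],[0.05,0,0,-0.09,0,0,0],[0.05,0,0,-0.09,0,0,0],[0.05,0,0,-0.09,0,0,0]]}}

```text
time_s: 26.9
tcp_pos: [0.5128, 0.2887, 0.1185]
ee_rot: [[1.0, 0.004, -0.001], [0.004, -1.0, 0.0], [-0.001, -0.0, -1.0]]
wrist_force: [0.1, -0.9, -3.8]
gripper_width: 0.146
gripper_force: 29.6
```

```bash
python3 - <<'E'
from h import *
s=telemetry.sense(); T=s["tcp_pos"]; print(T)
c=cams.capture("wrist"); 
P,m=blob(c,T[2]+.008,T[2]+.035,(T[0],T[1]+.046),.065)
m[(c["pixels"].max(2)<70)]=0
q=P[m>0]; A=np.c_[q[:,:2]-[T[0],T[1]+.046],np.ones(len(q))]
g=q[:,2]>T[2]+.014
print(len(q),np.linalg.lstsq(A[g],q[g,2],rcond=None)[0])
print(rect(c,m,np.median(q[:,2]))); print(rel([.533,.088,T[2]]))
cv2.imwrite("pics/w5.png",c["pixels"][80:320,100:600,::-1])
E
```

```text
[0.5128 0.2887 0.1185]
8698 [-0.0014 -0.0044  0.138 ]
(array([233.692 , 209.0182]), array([538.2579, 332.8896,  57.92  , 103.18  ,   0.4435]), array([517.8964, 332.6299,  52.2009]))
[ 0.0199  0.2004 -0.0008]
```

View pics/w5.png

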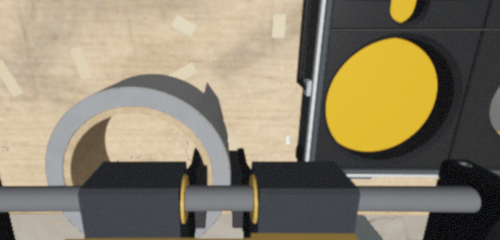

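The crop shows the tape roll held level by its wall at about (215,190), clear of the bench, with the tape cutout empty at (385,95).

Request:
{"api": "creep_tool", "payload": {"steps": [[0.05,0.003,0.03,0,0,0,0],[0.05,0.006,0.06,0,0,0,0],[0.05,0.01,0.09,0,0,0,0],[0.05,0.014,0.12,0,0,0,0],[0.05,0.018,0.15,0,0,0,0],[0.05,0.02,0.18,0,0,0,0],[0.05,0.02,0.198,0,0,0,0],[0.05,0.02,0.198,0,0,0,0]]}}

```text
time_s: 27.75
tcp_pos: [0.5327, 0.0886, 0.1168]
ee_rot: [[1.0, 0.001, -0.004], [0.001, -1.0, -0.002], [-0.004, 0.002, -1.0]]
wrist_force: [0.4, 0.4, -3.1]
gripper_width: 0.149
gripper_force: 29.6
```

Request:
{"api": "creep_tool", "payload": {"steps": [[0.05,0,0,0.01,0,0,0],[0.05,0,0,0.02,0,0,0],[0.05,0,0,0.03,0,0,0],[0.05,0,0,0.03,0,0,0],[0.05,0,0,0.03,0,0,0]]}}

```text
time_s: 28.25
tcp_pos: [0.5341, 0.0916, 0.088]
ee_rot: [[1.0, 0.005, -0.001], [0.005, -1.0, -0.001], [-0.001, 0.001, -1.0]]
wrist_force: [-1.0, 0.3, -1.8]
gripper_width: 0.148
gripper_force: 29.6
```

```bash
python3 - <<'E'
from h import *
s=telemetry.sense(); T=s["tcp_pos"]; print(T,rel([.5328,.0904,.043]))
c=cams.capture("wrist"); cv2.imwrite("pics/w6.png",c["pixels"][80:320,100:600,::-1])
P,m=blob(c,T[2]+.014,T[2]+.03,(T[0],T[1]+.046),.065)
m[(c["pixels"].max(2)<70)]=0
print(rect(c,m,np.median(P[...,2][m>0])))
for k in contours(mask(c,"yellow"),100)[:5]: print(cen(k),depth(c,cen(k))[0])
E
```

```text
[0.5341 0.0916 0.088 ] [-0.0012  0.0011  0.045 ]
(array([233.5431, 208.9324]), array([558.9891, 135.7471,  56.8543, 103.0686,   0.5071]), array([537.048 , 135.478 ,  51.8665]))
[322.4824 323.548 ] [0.5571 0.0894 0.1846]
[247.2908 219.6712] [0.5209 0.1545 0.0133]
[272.9841  96.6002] [0.6233 0.1217 0.0472]
[422.8125  84.7522] [0.6329 0.0143 0.0269]
[420.9707 165.4209] [0.5709 0.0045 0.0147]
```

View pics/w6.png

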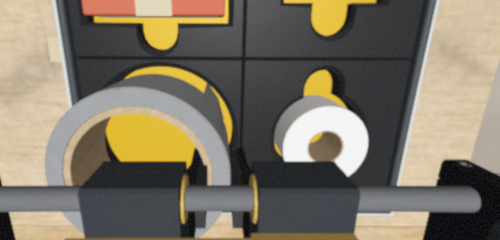

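The crop shows the tape roll centred over its cutout at about (150,165), with the label roll seated at (322,135).

Request:
{"api": "creep_tool", "payload": {"steps": [[0.05,-0.001,0.0006,0.008,0,0,0],[0.05,-0.001,0.0006,0.016,0,0,0],[0.05,-0.001,0.0006,0.022,0,0,0],[0.05,-0.001,0.0006,0.028,0,0,0],[0.05,-0.001,0.0006,0.034,0,0,0],[0.05,-0.001,0.0006,0.039,0,0,0],[0.05,-0.001,0.0006,0.043,0,0,0],[0.05,-0.001,0.0006,0.043,0,0,0]]}}

```text
time_s: 29.1
tcp_pos: [0.5329, 0.0904, 0.045]
ee_rot: [[1.0, 0.004, -0.001], [0.004, -1.0, -0.001], [-0.001, 0.001, -1.0]]
wrist_force: [-0.9, -0.1, -3.1]
gripper_width: 0.149
gripper_force: 29.6
```

Request:
{"api": "creep_tool", "payload": {"steps": [[0.05,0,0,0.001,0,0,0],[0.05,0,0,0.001,0,0,0]]}}

```text
time_s: 29.3
tcp_pos: [0.5334, 0.0907, 0.0448]
ee_rot: [[1.0, 0.004, 0.0], [0.004, -1.0, 0.0], [0.0, -0.0, -1.0]]
wrist_force: [0.2, -0.3, -3.7]
gripper_width: 0.153
gripper_force: 29.6
```

Request:
{"api": "creep_tool", "payload": {"steps": [[0.05,0,0,0.001,0,0,0],[0.05,0,0,0.0015,0,0,0],[0.05,0,0,0.0015,0,0,0]]}}

```text
time_s: 29.6
tcp_pos: [0.5334, 0.0907, 0.0433]
ee_rot: [[1.0, 0.004, 0.0], [0.004, -1.0, 0.0], [0.0, -0.0, -1.0]]
wrist_force: [0.4, 0.7, -2.3]
gripper_width: 0.149
gripper_force: 29.6
```

Request:
{"api": "creep_tool", "payload": {"steps": [[0.4,0,0,0.0005,0,0,0],[0.4,0,0,0,0,0,0],[0.4,0,0,0,0,0,0],[0.4,0,0,-0.03,0,0,0],[0.4,0,0,-0.07,0,0,0],[0.4,0,0,-0.12,0,0,0],[0.4,0,0,-0.17,0,0,0],[0.4,0,0,-0.21,0,0,0]]}}

```text
time_s: 30.4
tcp_pos: [0.5338, 0.0906, 0.2569]
ee_rot: [[1.0, 0.005, 0.004], [0.005, -1.0, 0.001], [0.004, -0.001, -1.0]]
wrist_force: [1.0, 0.3, 0.3]
gripper_width: 0.398
gripper_force: 0.0
```

Request:
{"api": "creep_tool", "payload": {"steps": [[0.4,0,0,0,0,0,0],[0.4,0,0,0,0,0,0]]}}

```text
time_s: 30.6
tcp_pos: [0.5334, 0.0908, 0.2543]
ee_rot: [[1.0, 0.004, 0.002], [0.004, -1.0, 0.002], [0.002, -0.002, -1.0]]
wrist_force: [0.1, -0.5, -1.3]
gripper_width: 0.397
gripper_force: 0.0
```

```bash
python3 - <<'E'
from h import *
w=cams.capture("wrist"); cv2.imwrite("pics/w7.png",w["pixels"][...,::-1])
for nm,x,y,lo,hi,rad in(("tape",.533,.135,.055,.08,.075),("label",.532,.01,.048,.07,.05),("red",.658,.135,.042,.06,.068),("staple",.658,.01,.041,.06,.05)):
    P,m=blob(w,lo,hi,(x,y),rad); q=P[m>0]; A=np.c_[q[:,:2]-[x,y],np.ones(len(q))]
    print(nm,np.linalg.lstsq(A,q[:,2],rcond=None)[0],*rect(w,m,np.median(q[:,2])))
E
```

```text
tape [0.0019 0.0003 0.0627] [283.9003 174.8718] [534.6404 134.8054 101.9942 103.0466   0.2187] [534.7696 134.6832  52.2053]
label [-0.0029 -0.0027  0.0547] [378.1224 176.616 ] [532.2996  12.6609  61.79    62.9064 -42.8332] [532.5442  12.3087  31.9338]
red [0.0006 0.0013 0.0493] [282.3885  72.12  ] [658.6157 134.4916  68.1912  93.5722   0.2285] [658.0116 134.0784  57.2036]
staple [-0.0002 -0.0004  0.0472] [384.531   73.7962] [658.1564  10.9256  40.9701  63.0179   0.0202] [657.6302  11.0356  36.395 ]
```

View pics/w7.png

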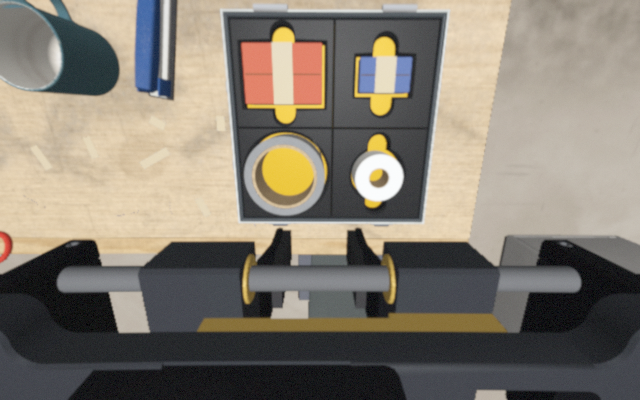

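All four items are level and at their seated heights in the last picture: tape (284,175), labels (378,177), red (283,73) and staples (384,74). The mug and stapler are where they were.

```bash
python3 -c "
from station import r, cams, job, telemetry
print(job.finish_job())"
```

```text
the job is handed in; nothing more can be done
None
```

The job is handed in after about 31 s of robot time: all four items lie flat and, by the camera heights (within about 1 mm), fully home in their own cutouts, and the mug and stapler were left in place; no verdict was shown.

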